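# Lock the dice box with its gated lever

### The arm

A 7-joint arm with a two-finger parallel gripper is mounted at the origin on the work surface. World frame = base frame: x ahead of the robot, y to its left, z up, the work surface at z = 0. Lengths are in m, angles in rad, forces in N, time in s.
With the tool pointing down it reaches from about 0.425 to 0.875 m from the base axis. Payload 8.4 kg.
Tool frame: the origin (TCP) lies at the very end of the fingers, on their centre line; the grasp point (between the pads) lies behind it (tcp_to_grasp is the x of the grasp point in the tool frame, in m); x points along the fingers, y is the direction in which the jaws open and shut, and the axes are right-handed (so a half turn about x gives the same grasp; the last joint's range is limited). The gripper opens to 87 mm and grips with 3 to 60 N. Pads are 19 mm wide; open, the fingers measure 117 mm over their backs; the gripper's body (75 mm by 190 mm) begins 51 mm behind the grasp point.
Start: joints at [-1.388, 0.333, 0.04, 1.465, -0.013, 1.343, -0.059], TCP at [0.181, 0.624, 0.223] pointing down, gripper open.
Joint ranges: [-2.58, 2.58], [-0.38, 2.09], [-1.3, 1.39], [0.25, 2.4], [-1.5, 4.64], [0.08, 2.09], [-2.65, 2.65]. Speed limits (rad/s): [2.22, 2.22, 2.79, 2.79, 3.14, 3.14, 3.14].

### API

Orientations are given as a unit quaternion [x, y, z, w].
In Python, from rig import observe, grab_frame, get_calibration, finish_job, tcp_to_grasp gives the robot as it stands.
- The arm moves only by the tool arm_command, never from a script. Its arguments are lists of equal length, an entry for each row: "claw": the closure, from -1 (fully open) to 1 (shut); "translation": the shift along the tool's x, y, z in m, a list of three; "spin": the turn about the tool's x in rad. In form: {"claw": [claw, ...], "translation": [[tx, ty, tz], ...], "spin": [spin, ...]}. A call has 1 to 8 rows; each row shifts and turns the commanded pose from where the row before left it, along the tool's axes as they then stand; what a row does not reach is not made up. A row lasts 1/10 s, in which the tool goes at most 50 mm and 8.59 degrees, less where a joint would pass 70% of its speed; a pose out of reach is approached as far as the arm can. A call with a gripper value outside its range is refused whole. The fingers move at their own pace and stop on an object; "grip_force" is the grip in N (left out, the last holds). Time passes only in rows, so rows that do not move let the fingers close. It gives the time, the measured TCP pose, the force and the opening at its end, in the units of the state.
- observe(): the state, without advancing time (a new reading comes with each control period).
- grab_frame(name): name is "scene" or "top"; returns the picture (420x560x3 uint8, blue, green, red); there is no depth.
- get_calibration(name): a dict with "K" (3x3 intrinsics, pixels), "extrinsics" (4x4, takes a point from camera to world coordinates). Camera axes: x right, y down, z forward; pixel columns grow to the right and rows downward; lengths in m; the calibration is good to about 2 mm. A picture is of the moment at which its call begins. get_calibration takes no time and is no camera call.
- finish_job(): hands the job in, once; it reports no verdict.
The state is a dict: "time": time; "joints": joint angles; "dq": joint speeds; "effort": joint torques, N m; "tcp_pos": TCP position; "orientation": TCP orientation; "force": force on the tool from outside, world axes, zero at the start; "torque": the same for the moment, N m; "finger_gap": opening from 0.0 (shut) to 1.0 (fully open).
Only numpy, scipy, OpenCV 4.12 (cv2) and the standard library are available. Lean on these libraries where they do the work, as an engineer would, in place of code of your own. Each camera call takes 0.05 s, during which the arm holds its last target.

### The job

Lock the bamboo dice box: with the fingertips only, push its red die-topped lever to the cross channel of the H-shaped gate, across to the right leg, then forward (away from the robot) fully home into the third slot, the one marked with three red pips. Do not pinch the knob, do not let the lever stray into the fourth slot on the way, keep the lid shut, and leave the pawns, the paperweight and the clip stand where they are.

Things in the scene. Friction and masses are not known exactly. Their poses are not given: they have to be found in the camera images.
- gate (a point): centre of the H gate, on the box's top, 75 mm above the shelf. Axes of the box: x forward (away from its front), y left, z up. Two legs along x at y = +16 mm (left) and -16 mm (right), 14 mm wide, joined by an 18 mm wide cross channel along y at x = 0. Slot 1 (one black pip) is far left, 2 near left, 3 (three red pips) far right, 4 near right. Nothing but the lever stands on this half of the box
- dicebox: bamboo dice box, fixed to the shelf, 160 mm along x, 260 mm along y, 75 mm high; origin at the centre of its underside, axes as gate. The gate is centred at y = -65 mm; the lidded dice half is y = 0 to +130 mm, and its lid's steel knob stands up to 50 mm above the box's top
- slot3 (a point): far end of the third slot, on the box's top, 19 mm forward and 16 mm right of gate
- knob (a point): centre of the lever's red die-shaped knob, a 32 mm cube with rounded edges; its z axis points up along the lever, its x and y are the box's when untilted. An 8 mm steel stem leads down through the gate to the pivot
- pivot (a point): point about which the lever tilts, 60 mm below gate, axes of the box. From here the knob's centre lies at 125 mm * (sin f, -cos f sin a, cos f cos a), f = lever_fore and a = lever_across. About 1.5 to 3 N at the knob moves the lever; it stays where it is left
- lever_across (a joint): sideways tilt of the lever, rad: -0.27 = left leg, +0.27 = right leg (stops at both ends; in a leg it can rock inward by about 0.05). Starts in the left leg
- lever_fore (a joint): fore-and-aft tilt, rad: +0.27 = fully forward, away from the box's front (slots 1 and 3), 0 = cross channel, -0.27 = fully back (slots 2 and 4). Stops at both ends. The lever can cross only while this is within about 0.08 of 0. Starts anywhere along the left leg, forward, middle or back
- face_near: near (-x) square face of the die knob, 22 mm wide and 26 mm high; origin at the centre of the face, axes as for knob
- face_far: far (+x) square face of the die knob, 22 mm wide and 26 mm high; origin at the centre of the face, axes as for knob
- face_left: left (+y) square face of the die knob, 22 mm wide and 26 mm high; origin at the centre of the face, axes as for knob
- face_right: right (-y) square face of the die knob, 22 mm wide and 26 mm high; origin at the centre of the face, axes as for knob
- lid (a joint): hinged bamboo lid of the dice half, 0 = shut, held by its weight and to stay shut; grows as it opens (rad)
- pawn_red: red plastic pawn, 32 mm across, 55 mm high, 30 g, standing on the shelf beside the box; origin at the centre of its underside
- pawn_blue: blue plastic pawn, same size, standing on the shelf beside the box; origin at the centre of its underside
- paperweight: domed green glass paperweight, 68 mm across, 45 mm high, on a 5 mm silicone coaster left of the box; origin at the centre of its underside
- stand_mid (a point): middle of the aluminium stand with a tension clip, 50 x 80 mm foot, 116 mm high, standing behind the box; the point is 55 mm above the shelf
There are look-alikes about, which are no part of the job. Of the things shaped like the part that bears stand_mid, the aluminium one is meant.

How it is judged:
On the way, in this order (a step that is already met when the one before it is completed fails the run):
1. the lever has crossed to the right leg in the cross channel (value of joint lever_across above 0.18 rad and value of joint lever_fore between -0.13 and 0.13 rad), for 0.02 s.
2. the lever is forward in the third slot (value of joint lever_across above 0.2 rad and value of joint lever_fore above 0.21 rad), for 0.1 s.
At the end, for the whole second after the job is handed in: the lever rests in the third slot (lever_across above 0.20, lever_fore above 0.21 rad, slower than 0.05 rad/s), the lid is shut (below 0.1 rad), and the pawns, paperweight and clip stand are upright and within 15 mm of their starting places (all of step 2 and velocity of joint lever_across between -0.05 and 0.05 rad/s and velocity of joint lever_fore between -0.05 and 0.05 rad/s and value of joint lid below 0.1 rad and not (distance of pawn_red from where it was at the start of the episode above 0.015 m or angle between pawn_red's own z axis and vertical above 0.35 rad) and not (distance of pawn_blue from where it was at the start of the episode above 0.015 m or angle between pawn_blue's own z axis and vertical above 0.35 rad) and not (distance of paperweight from where it was at the start of the episode above 0.015 m or angle between paperweight's own z axis and vertical above 0.35 rad) and not (distance of stand_mid from where it was at the start of the episode above 0.015 m or angle between stand_mid's own z axis and vertical above 0.35 rad)); the robot touches nothing.
It fails at once if the knob is pinched: the fingers press on two opposite faces at once ((contact force between the fingers and face_near above 0.5 N and contact force between the fingers and face_far above 0.5 N) or (contact force between the fingers and face_left above 0.5 N and contact force between the fingers and face_right above 0.5 N)).
It fails at once if the lever strays into the fourth slot (value of joint lever_across above 0.1 rad and value of joint lever_fore below -0.18 rad).
It fails at once if the lid is lifted (value of joint lid above 0.15 rad).
It fails at once if a pawn, the paperweight or the clip stand is lifted, shoved (15 mm) or tipped ((distance of pawn_red from where it was at the start of the episode above 0.015 m or angle between pawn_red's own z axis and vertical above 0.35 rad) or (distance of pawn_blue from where it was at the start of the episode above 0.015 m or angle between pawn_blue's own z axis and vertical above 0.35 rad) or (distance of paperweight from where it was at the start of the episode above 0.015 m or angle between paperweight's own z axis and vertical above 0.35 rad) or (distance of stand_mid from where it was at the start of the episode above 0.015 m or angle between stand_mid's own z axis and vertical above 0.35 rad)).
It also fails if it takes over 64 s, if anything falls off the work surface, if the arm or the gripper's body presses on something with over 40 N, if the wrist force passes 120 N, or if a joint passes its speed limit or range.

## Working session

There is one attempt and no reset: what is moved stays moved. The work goes in short steps, Python scripts to look and compute and a tool call to move; the robot and the scene stay as the last step left them, time stands still between calls to the robot, and variables do not carry over. Pictures are saved under pics/ and viewed, and the job is handed in when it is done.

Besides the shell and the picture viewer there is one more tool, called after "Call:" by a JSON object that holds its "fn" and its "kwargs". arm_command: Moves the arm, as the interface text tells. Its arguments: {"type":"object","properties":{"claw":{"type":"array"},"translation":{"type":"array"},"spin":{"type":"array"},"grip_force":{"type":"number"}},"required":["claw","translation","spin"]}

```bash
mkdir -p pics; ls; python3 - <<'E'
from rig import *
import cv2,numpy as np
np.set_printoptions(precision=4,suppress=True)
print(observe(), tcp_to_grasp if not callable(tcp_to_grasp) else tcp_to_grasp())
for n in("scene","top"):
    cv2.imwrite(f"pics/{n}0.png",grab_frame(n)); c=get_calibration(n); print(n,np.array(c["K"]),np.array(c["extrinsics"]))
E
```

```text
pics
{'time': 0.0, 'joints': array([-1.3882,  0.3339,  0.0399,  1.4663, -0.0134,  1.3433, -0.0585]), 'dq': array([-0.0005, -0.0005,  0.0011, -0.0004, -0.0003, -0.0011,  0.0016]), 'effort': array([  0.0005, -65.6375,   1.3358, -40.3783,  -0.0596,   0.0451,
         0.0001]), 'tcp_pos': array([0.1807, 0.6239, 0.2216]), 'orientation': array([ 0.0987,  0.7001, -0.0999,  0.7001]), 'force': array([ 0.0151,  0.1061, -0.2624]), 'torque': array([ 0.0255, -0.0169,  0.0025]), 'finger_gap': 1.0028787535612889} -0.0187
scene [[519.6733   0.     274.3549]
 [  0.     519.6733 218.9587]
 [  0.       0.       1.    ]] [[ 0.586   0.4796 -0.6531  1.2507]
 [ 0.8103 -0.3524  0.4683 -0.3798]
 [-0.0056 -0.8036 -0.5951  0.6851]
 [ 0.      0.      0.      1.    ]]
top [[525.1125   0.     285.2809]
 [  0.     525.1125 208.5367]
 [  0.       0.       1.    ]] [[-0.0234 -0.9969  0.0745  0.5394]
 [-0.9995  0.0249  0.019   0.0595]
 [-0.0208 -0.074  -0.997   1.2063]
 [ 0.      0.      0.      1.    ]]
```

View pics/scene0.png

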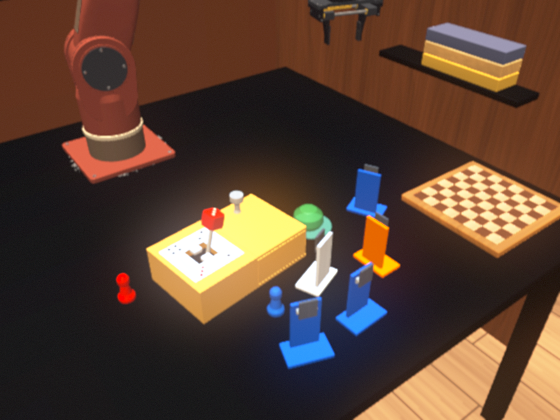

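View pics/top0.png

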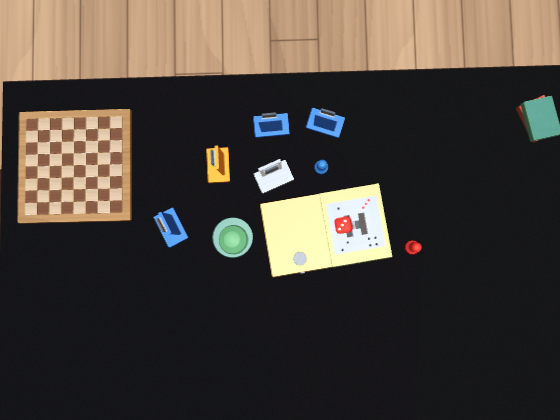

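The scene view shows the box near (228,255), the red knob at (212,219), the lid knob at (236,200), the white/aluminium stand at (318,270), pawns at (125,288) and (276,301), and the paperweight at (309,218). In the top view the box spans (262..390, 185..275), with the knob at (344,226), the gate at about (357,225) and the aluminium stand at (273,176).

The only things that could be taken for the red knob are the red pawn, at (414,247) top, and the steel lid knob, at (300,258) top. The die-topped lever at (344,226) is the one meant. Stand look-alikes are the blue and orange ones. I'll check with crops.

```bash
python3 - <<'E'
import cv2,numpy as np
a=cv2.imread("pics/top0.png")[170:290,250:430]; b=cv2.imread("pics/scene0.png")[180:320,140:320]
a=cv2.resize(a,None,fx=4,fy=4,interpolation=cv2.INTER_CUBIC); cv2.imwrite("pics/ctop0.png",a)
b=cv2.resize(b,None,fx=4,fy=4,interpolation=cv2.INTER_CUBIC); cv2.imwrite("pics/cscene0.png",b)
E
```

```text
(no output)
```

View pics/ctop0.png

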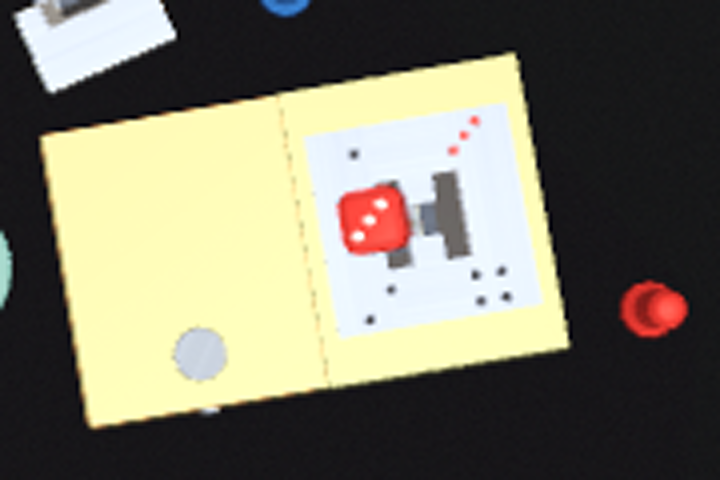

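View pics/cscene0.png

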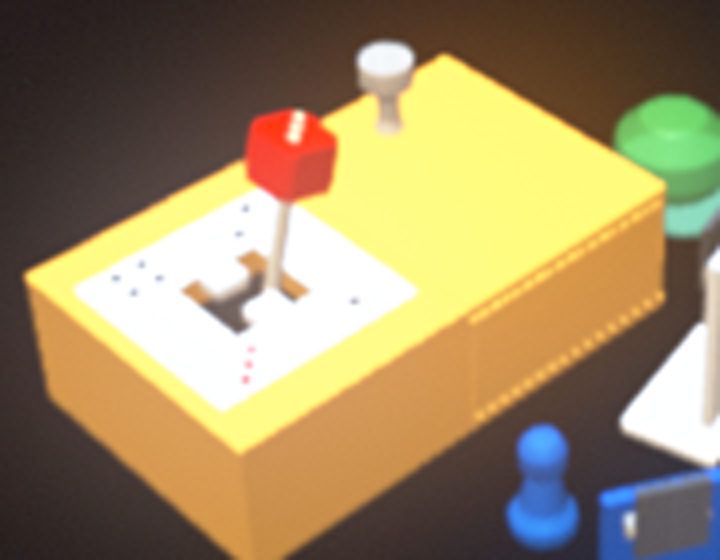

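```bash
cat > h.py <<'E'
from rig import *
import cv2,numpy as np
np.set_printoptions(precision=4,suppress=True)
def ray(n,u,v):
    c=get_calibration(n);K=np.array(c["K"]);E=np.array(c["extrinsics"])
    d=E[:3,:3]@np.linalg.solve(K,[u,v,1.]);return E[:3,3],d/np.linalg.norm(d)
def plane(n,u,v,z):
    o,d=ray(n,u,v);return o+d*(z-o[2])/d[2]
def tri(p,q):
    (o1,d1),(o2,d2)=ray("top",*p),ray("scene",*q)
    s=np.linalg.lstsq(np.c_[d1,-d2],o2-o1,rcond=None)[0]
    a,b=o1+d1*s[0],o2+d2*s[1];return (a+b)/2,np.linalg.norm(a-b)
def red(im,roi):
    h=cv2.cvtColor(im,cv2.COLOR_BGR2HSV);m=cv2.inRange(h,(0,150,90),(6,255,255))|cv2.inRange(h,(174,150,90),(180,255,255))
    x0,y0,x1,y1=roi;k=np.zeros_like(m);k[y0:y1,x0:x1]=m[y0:y1,x0:x1]
    cs=cv2.findContours(k,cv2.RETR_EXTERNAL,cv2.CHAIN_APPROX_NONE)[0]
    c=cv2.convexHull(max(cs,key=cv2.contourArea));M=cv2.moments(c)
    return np.array([M["m10"],M["m01"]])/M["m00"],cv2.boundingRect(c)
E
python3 - <<'E'
from h import *
t=cv2.imread("pics/top0.png");s=cv2.imread("pics/scene0.png")
p,rb=red(t,(320,200,385,260));q,rs=red(s,(190,195,235,240));print(p,rb,q,rs)
K,e=tri(p,q);print("knob",K,e)
h=cv2.cvtColor(t,cv2.COLOR_BGR2HSV);m=cv2.inRange(h,(15,40,120),(40,255,255))
m[:, :255]=0
cs=cv2.findContours(m,cv2.RETR_EXTERNAL,cv2.CHAIN_APPROX_NONE)[0];c=max(cs,key=cv2.contourArea)
B=cv2.boxPoints(cv2.minAreaRect(c));print(B)
W=np.array([plane("top",*b,.075) for b in B]);print(W)
print([np.linalg.norm(W[i]-W[i-1]) for i in range(4)])
# far corners by two views: crop->pixel
for a,b in [((517,53),(238,453)),((568,347),(27,275))]:
    print("corner",tri((250+a[0]/4-.4,170+a[1]/4-.4),(140+b[0]/4-.4,180+b[1]/4-.4)))
C=W.mean(0)
d=[W[i]-W[i-1] for i in range(4)];L=[v for v in d if np.linalg.norm(v)>.2 and v[1]>0][0]
L2=[-v for v in d if np.linalg.norm(v)>.2 and v[1]<0][0]
y=(L+L2);y/=np.linalg.norm(y);x=np.array([y[1],-y[0],0]);R=np.c_[x,y,[0,0,1]]
g=C-.065*y;print("C",C,"yaw",np.arctan2(x[1],x[0]),"gate",g)
k=R.T@(K-g);print("knob in gate",k,"rel pivot norm",np.linalg.norm(k+[0,0,.06]),"fore",np.arcsin(k[0]/.125),"across",np.arctan2(-k[1],k[2]+.06))
# check gate feature: plate
m=cv2.inRange(t,(190,190,180),(255,255,255));m[:, :322]=0;m[:,392:]=0;m[:190]=0;m[260:]=0
cs=cv2.findContours(m,cv2.RETR_EXTERNAL,cv2.CHAIN_APPROX_NONE)[0];c=max(cs,key=cv2.contourArea)
B=cv2.boxPoints(cv2.minAreaRect(c));P=np.array([plane("top",*b,.075) for b in B]);print("plate",P.mean(0),[np.linalg.norm(P[i]-P[i-1]) for i in range(2)])
E
```

```text
[343.0426 224.6408] (335, 217, 17, 16) [211.9203 217.8196] (201, 207, 23, 23)
knob [ 0.5833 -0.037   0.139 ] 0.0006919464717524764
[[258.843  203.0841]
 [379.4139 182.4148]
 [392.1134 256.4948]
 [271.5424 277.1642]]
[[ 0.6372  0.1379  0.075 ]
 [ 0.6754 -0.1237  0.075 ]
 [ 0.5154 -0.1449  0.075 ]
 [ 0.4773  0.1139  0.075 ]]
[np.float64(0.1616454070608901), np.float64(0.2644372020501664), np.float64(0.16136037909033937), np.float64(0.2615658722617244)]
corner (array([ 0.6747, -0.1217,  0.0761]), np.float64(0.0012815034635221833))
corner (array([ 0.516 , -0.1431,  0.0759]), np.float64(0.0011960944719814042))
C [ 0.5763 -0.0042  0.075 ] yaw 0.1456783671070946 gate [ 0.5858 -0.0685  0.075 ]
knob in gate [0.0021 0.0316 0.064 ] rel pivot norm 0.12798926946952477 fore 0.01678718896736938 across -0.249353977391243
plate [ 0.5741 -0.0666  0.075 ] [np.float64(0.1347408183027184), np.float64(0.1212264000106988)]
```

```bash
cat >> h.py <<'E'
from scipy.spatial.transform import Rotation as Ro
yaw=0.138
BX=np.array([np.cos(yaw),np.sin(yaw),0]);BY=np.array([-np.sin(yaw),np.cos(yaw),0])
G=np.array([.586,-.0685,.075])
def st():
    o=observe();R=Ro.from_quat(o["orientation"]).as_matrix();p=o["tcp_pos"]
    d=p-G;print("t",o["time"],"tcp",p,"gate xyz",[d@BX,d@BY,d[2]],"F box",[o["force"]@BX,o["force"]@BY,o["force"][2]],"gap",o["finger_gap"])
    return p,R
def to(gx,gy,z):
    p,R=st();t=G+BX*gx+BY*gy;t[2]=z;print("tool delta",R.T@(t-p));return R
E
python3 - <<'E'
from h import *
R=to(0,.075,.22);print(R)
for n in (1,2):
    v=R[:,n];print("tool axis yaw rel box",np.degrees(np.arctan2(v@BY,v@BX)))
o=plane("top",300,258,.12)-G;print("lidknob gate xy",o@BX,o@BY)
E
```

```text
t 0.1 tcp [0.1807 0.624  0.2217] gate xyz [np.float64(-0.3062287663430949), np.float64(0.7416384201440293), np.float64(0.14674135990163256)] F box [np.float64(0.33713848964822263), np.float64(-0.38558855317732166), np.float64(-0.0780508284092793)] gap 0.9999659599905875
tool delta [ 0.0025 -0.484   0.5513]
[[-0.0003  0.2781  0.9606]
 [-0.0014  0.9606 -0.2781]
 [-1.     -0.0015  0.0001]]
tool axis yaw rel box 65.94899148240569
tool axis yaw rel box -24.0510003926985
lidknob gate xy -0.0510756996813786 0.12896497555697783
```

Call:
{"fn": "arm_command", "kwargs": {"claw": [1,1,1,1,1,1,1,1], "translation": [[0,-0.032,0.036],[0,-0.032,0.036],[0,-0.032,0.036],[0,-0.032,0.036],[0,-0.032,0.036],[0,-0.032,0.036],[0,-0.032,0.036],[0,-0.032,0.036]], "spin": [0,0,0,0,0,0,0,0], "grip_force": 10}}

```text
time: 0.9
tcp_pos: [0.3868, 0.2964, 0.2224]
orientation: [0.099, 0.7, -0.099, 0.7]
force: [-0.0, 0.4, 0.9]
finger_gap: 0.352
```

Call:
{"fn": "arm_command", "kwargs": {"claw": [1,1,1,1,1,1,1,1], "translation": [[0,-0.032,0.036],[0,-0.032,0.036],[0,-0.032,0.036],[0,-0.032,0.036],[0,-0.032,0.036],[0,-0.032,0.036],[0,-0.032,0.036],[0,0,0]], "spin": [0,0,0,0,0,0,0,0]}}

```text
time: 1.7
tcp_pos: [0.5677, 0.0058, 0.2224]
orientation: [0.101, 0.699, -0.104, 0.7]
force: [0.1, -0.6, -0.1]
finger_gap: 0.007
```

Call:
{"fn": "arm_command", "kwargs": {"claw": [1,1,1,1,1,1], "translation": [[0,0,0],[0,0,0],[0,0,0],[0,0,0],[0,0,0],[0,0,0]], "spin": [-0.1,-0.1,-0.1,-0.12,0,0]}}

```text
time: 2.3
tcp_pos: [0.5658, 0.0133, 0.2224]
orientation: [-0.048, 0.706, 0.048, 0.705]
force: [0.6, 0.0, 0.3]
finger_gap: 0.003
```

```bash
python3 - <<'E'
from h import *
R=to(0,.083,.112)
v=R[:,1];print("tool axis yaw rel box",np.degrees(np.arctan2(v@BY,v@BX)))
cv2.imwrite("pics/s1.png",grab_frame("scene")); cv2.imwrite("pics/t1.png",grab_frame("top"))
E
```

```text
t 2.3 tcp [0.5658 0.0133 0.2224] gate xyz [np.float64(-0.008806394026856238), np.float64(0.08377056505689245), np.float64(0.14738220557434)] F box [np.float64(0.5985950586162225), np.float64(-0.05670472138302681), np.float64(0.30668163647539964)] gap 0.0033341353240611176
tool delta [ 0.1104 -0.0008  0.0089]
tool axis yaw rel box 89.8203594254809
```

View pics/s1.png

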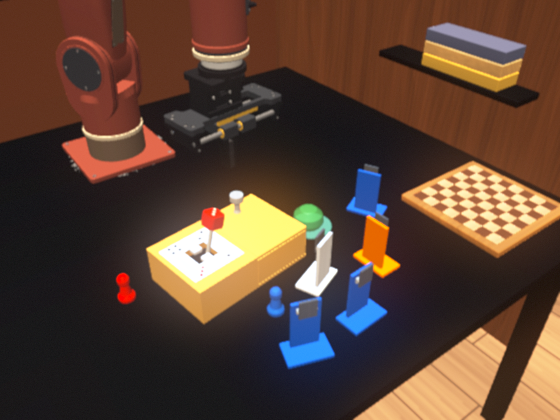

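The fingers are shut at (232,155) in the scene view, above the lid side, and the knob has not moved. I'll descend to the left of the knob.

Call:
{"fn": "arm_command", "kwargs": {"claw": [1,1,1,1,1], "translation": [[0,0,0.01],[0.04,0,0],[0.04,0,0],[0.03,0,0],[0,0,0]], "spin": [0,0,0,0,0]}}

```text
time: 2.9
tcp_pos: [0.5736, 0.0145, 0.1086]
orientation: [-0.049, 0.708, 0.048, 0.703]
force: [-0.2, -0.2, 0.1]
finger_gap: 0.003
```

```bash
python3 - <<'E'
from h import *
R=to(0.001,.0,.112)
cv2.imwrite("pics/t2.png",cv2.resize(grab_frame("top")[170:290,250:430],None,fx=4,fy=4)); cv2.imwrite("pics/s2.png",cv2.resize(grab_frame("scene")[140:320,140:340],None,fx=3.3,fy=3.3))
E
```

```text
t 2.9 tcp [0.5736 0.0145 0.1086] gate xyz [np.float64(-0.0008778130954222392), np.float64(0.08391898231909185), np.float64(0.03359602059577631)] F box [np.float64(-0.22756476197551306), np.float64(-0.12763648487776894), np.float64(0.09266977009454759)] gap 0.002880174256384609
tool delta [-0.0034 -0.0839  0.0019]
```

View pics/s2.png

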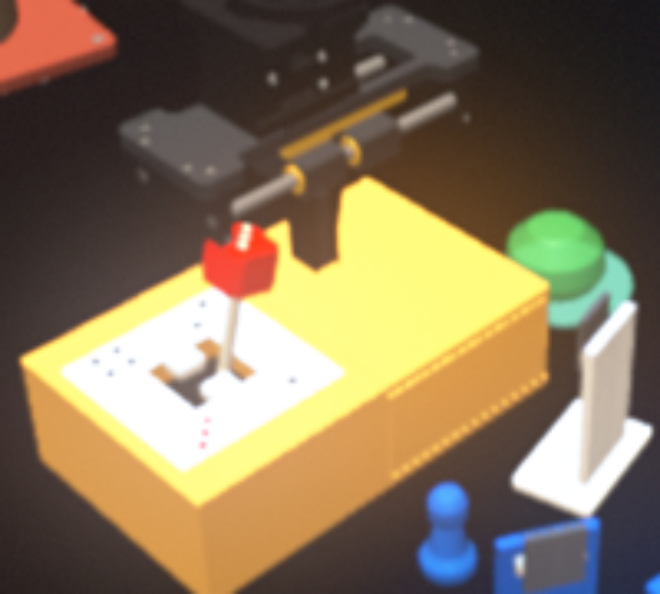

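Call:
{"fn": "arm_command", "kwargs": {"claw": [1,1,1,1,1,1], "translation": [[0,-0.01,0.002],[0,-0.01,0],[0,-0.01,0],[0,-0.01,0],[0,0,0],[0,0,0]], "spin": [0,0,0,0,0,0]}}

```text
time: 3.6
tcp_pos: [0.5832, -0.0255, 0.1125]
orientation: [-0.049, 0.706, 0.048, 0.705]
force: [-0.8, -0.0, 0.1]
finger_gap: 0.007
```

```bash
python3 - <<'E'
from h import *
R=to(0.001,.003,.110)
cv2.imwrite("pics/t3.png",cv2.resize(grab_frame("top")[170:290,250:430],None,fx=4,fy=4)); cv2.imwrite("pics/s3.png",cv2.resize(grab_frame("scene")[140:320,140:340],None,fx=3.3,fy=3.3))
E
```

```text
t 3.6 tcp [ 0.5832 -0.0255  0.1125] gate xyz [np.float64(0.00314564481816011), np.float64(0.04297746380683584), np.float64(0.03753168717901664)] F box [np.float64(-0.7899823206315774), np.float64(0.09459699842742392), np.float64(0.09367088249308655)] gap 0.007314490238699101
tool delta [ 0.0025 -0.04   -0.0021]
```

View pics/s3.png

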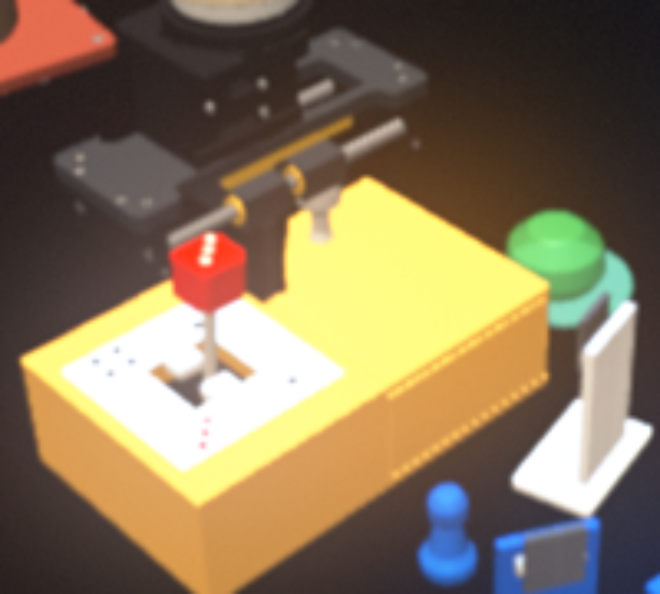

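The knob, now at (208,270) in the crop, is moving right in the cross channel. I'll continue.

Call:
{"fn": "arm_command", "kwargs": {"claw": [1,1,1,1,1,1], "translation": [[0.001,-0.01,0],[0,-0.01,-0.001],[0,-0.01,-0.001],[0,-0.007,0],[0,0,0],[0,0,0]], "spin": [0,0,0,0,0,0]}}

```text
time: 4.3
tcp_pos: [0.5863, -0.0623, 0.1114]
orientation: [-0.049, 0.706, 0.048, 0.705]
force: [-0.9, 0.2, -0.0]
finger_gap: 0.009
```

```bash
cat > look.py <<'E'
from h import *
import sys
k=sys.argv[1];st()
t=grab_frame("top");s=grab_frame("scene")
cv2.imwrite(f"pics/t{k}.png",cv2.resize(t[170:290,250:430],None,fx=4,fy=4)); cv2.imwrite(f"pics/s{k}.png",cv2.resize(s[140:320,140:340],None,fx=3.3,fy=3.3))
try:
    p,rb=red(t,(320,195,392,260));print("top",p,rb)
except Exception as e: p=None
q,rs=red(s,(160,180,240,270));print("scene",q,rs)
if p is not None: K,e=tri(p,q);d=K-G;print("knob gate",d@BX,d@BY,d[2],"err",e)
P=plane("scene",*q,.138)-G;print("scene-only knob at z .138:",P@BX,P@BY)
E
python3 look.py 4
```

```text
t 4.3 tcp [ 0.5863 -0.0623  0.1114] gate xyz [np.float64(0.001154763574309113), np.float64(0.006145191228517776), np.float64(0.03643877159658421)] F box [np.float64(-0.8926461713358385), np.float64(0.3058444105620647), np.float64(-0.01568097589738079)] gap 0.008803320410939603
scene [186.918  230.4172] (174, 218, 26, 26)
scene-only knob at z .138: -0.0009519191474958424 -0.02147053608897064
```

View pics/s4.png

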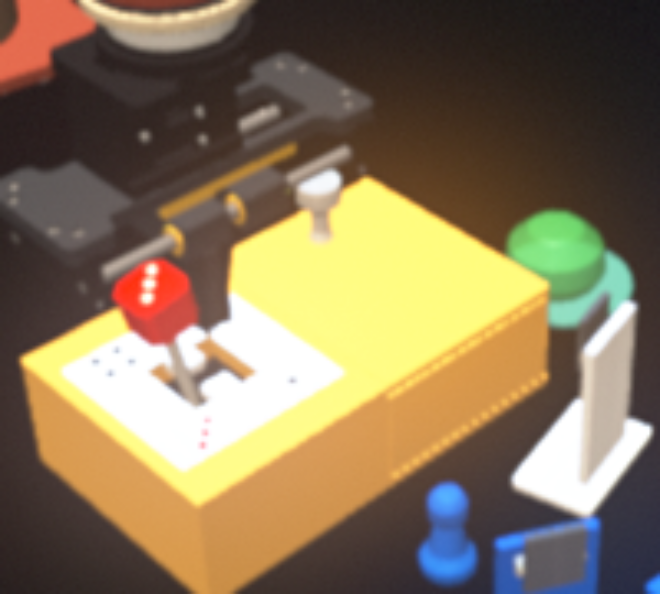

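Call:
{"fn": "arm_command", "kwargs": {"claw": [1,1,1,1,1,1], "translation": [[0,-0.005,0],[0,-0.005,0],[0,-0.003,0],[0,0,0],[0,0,0],[0,0,0]], "spin": [0,0,0,0,0,0]}}

```text
time: 5.0
tcp_pos: [0.5881, -0.0743, 0.1114]
orientation: [-0.049, 0.706, 0.049, 0.705]
force: [-0.2, 2.4, -1.5]
finger_gap: 0.005
```

```bash
python3 look.py 5
```

```text
t 5.0 tcp [ 0.5881 -0.0743  0.1114] gate xyz [np.float64(0.0013163529923381706), np.float64(-0.006063012872761858), np.float64(0.036402519488040824)] F box [np.float64(0.17541196869101278), np.float64(2.4212108481014614), np.float64(-1.5409580971711563)] gap 0.0045447191627402085
scene [182.1629 233.9792] (169, 222, 26, 26)
scene-only knob at z .138: 0.0014779677662432218 -0.03319016331940483
```

View pics/s5.png

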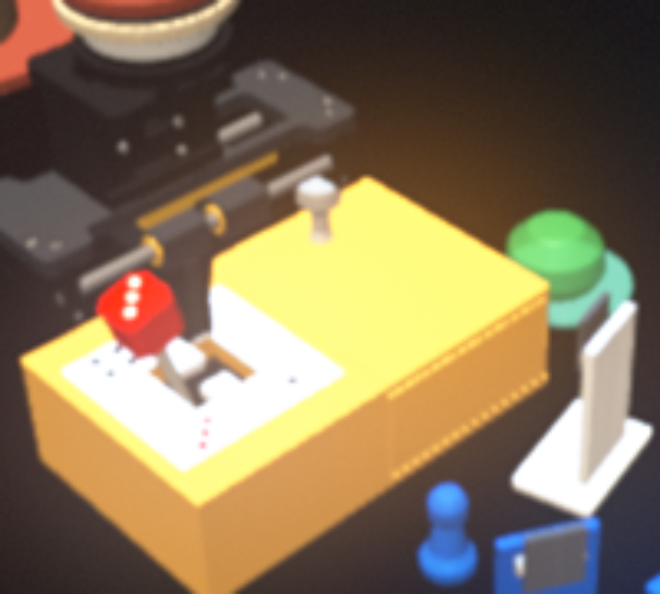

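The residual force of 2.4 N and the knob at gate y ≈ -0.033 show the lever at the right stop in the cross channel. Next I'll back off to the left, go around behind the knob (its near side), and line up.

Call:
{"fn": "arm_command", "kwargs": {"claw": [1,1,1,1,1,1,1,1], "translation": [[0,0.02,0],[0,0.005,-0.01],[0,0,-0.03],[0,-0.005,-0.02],[0,-0.03,0],[0,-0.02,0],[0,0,0],[0,0,0]], "spin": [0,0,0,0,0,0,0,0]}}

```text
time: 5.9
tcp_pos: [0.5325, -0.1133, 0.1117]
orientation: [-0.048, 0.705, 0.048, 0.705]
force: [-0.5, -0.1, -0.3]
finger_gap: 0.006
```

```bash
python3 look.py 6
```

```text
t 5.9 tcp [ 0.5325 -0.1133  0.1117] gate xyz [np.float64(-0.059148621733849466), np.float64(-0.0370590350230133), np.float64(0.036682526811291846)] F box [np.float64(-0.4990455343272582), np.float64(-0.016413886251328478), np.float64(-0.3404112089717653)] gap 0.005966979035077471
top [374.6134 219.3477] (365, 211, 20, 18)
scene [182.233  233.4477] (170, 221, 25, 26)
knob gate 0.0019987880376259753 -0.03305779989296044 0.06437315020785735 err 0.0002815868060614855
scene-only knob at z .138: 0.0003558093936940945 -0.03223878272213175
```

View pics/s6.png

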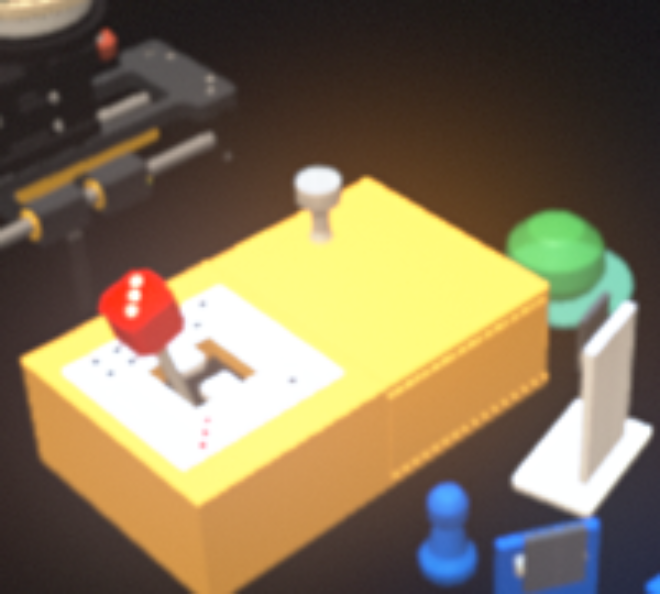

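Both views put the knob at gate (0.002, -0.033), 0.139 m high, which means right leg, middle. The finger is behind it, so I'll push forward.

Call:
{"fn": "arm_command", "kwargs": {"claw": [1,1,1,1,1,1,1], "translation": [[0,0.002,0.015],[0,0,0.01],[0,0,0.01],[0,0,0.01],[0,0,0.008],[0,0,0],[0,0,0]], "spin": [0,0,0,0,0,0,0]}}

```text
time: 6.7
tcp_pos: [0.5852, -0.1037, 0.1114]
orientation: [-0.049, 0.705, 0.049, 0.705]
force: [-0.0, 0.1, -0.1]
finger_gap: 0.009
```

```bash
python3 look.py 7
```

```text
t 6.7 tcp [ 0.5852 -0.1037  0.1114] gate xyz [np.float64(-0.005623938094949276), np.float64(-0.03472373353190958), np.float64(0.03642129925310568)] F box [np.float64(-0.015424080306221761), np.float64(0.0603811952992883), np.float64(-0.14769386555609856)] gap 0.009005862850313101
top [369.8618 201.122 ] (365, 199, 10, 5)
scene [191.0881 241.5937] (179, 229, 25, 26)
knob gate 0.037005906814899014 -0.033648771654978794 0.06736835715657892 err 0.010336257268543234
scene-only knob at z .138: 0.0288324466234101 -0.034612826651289216
```

View pics/s7.png

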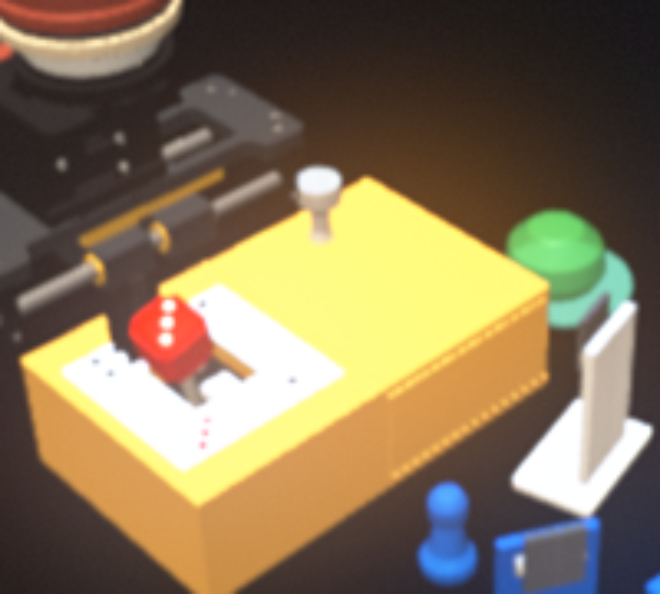

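The knob has moved forward to about x = 0.029 in the third slot, and the full stop should be near 0.033. I'll keep pushing until the force rises.

Call:
{"fn": "arm_command", "kwargs": {"claw": [1,1,1,1,1,1], "translation": [[0,0,0.004],[0,0,0.004],[0,0,0.002],[0,0,0],[0,0,0],[0,0,0]], "spin": [0,0,0,0,0,0]}}

```text
time: 7.4
tcp_pos: [0.5948, -0.102, 0.1114]
orientation: [-0.049, 0.706, 0.049, 0.705]
force: [-2.0, -0.9, -1.6]
finger_gap: 0.006
```

```bash
python3 look.py 8
```

```text
t 7.4 tcp [ 0.5948 -0.102   0.1114] gate xyz [np.float64(0.004132728228060475), np.float64(-0.03443361552557897), np.float64(0.03643629376079369)] F box [np.float64(-2.125336279117779), np.float64(-0.5893127733320114), np.float64(-1.5799659494805298)] gap 0.005611679527788389
top [367.4211 196.9649] (364, 196, 8, 3)
scene [194.17   244.6757] (182, 233, 25, 25)
knob gate 0.045412677053174984 -0.03191042455618579 0.06481602643470698 err 0.013505040865349802
scene-only knob at z .138: 0.038998057096933235 -0.03580640933215879
```

Call:
{"fn": "arm_command", "kwargs": {"claw": [1,1,1,1], "translation": [[0,0,0.002],[0,0,0.001],[0,0,0],[0,0,0]], "spin": [0,0,0,0]}}

```text
time: 7.9
tcp_pos: [0.5971, -0.1017, 0.1111]
orientation: [-0.049, 0.706, 0.049, 0.705]
force: [-6.2, -1.4, -0.3]
finger_gap: 0.008
```

The force has risen to 6 N, so the lever is on the stop. I'll back off, rise and check.

Call:
{"fn": "arm_command", "kwargs": {"claw": [1,1,1,1,1,1,1], "translation": [[0,0,-0.01],[0,0,-0.03],[-0.01,0,-0.03],[-0.04,0,-0.02],[-0.04,0,0],[0,0,0],[0,0,0]], "spin": [0,0,0,0,0,0,0]}}

```text
time: 8.6
tcp_pos: [0.5099, -0.1138, 0.2028]
orientation: [-0.049, 0.704, 0.049, 0.707]
force: [-0.5, -0.6, 0.1]
finger_gap: 0.004
```

```bash
python3 look.py 9; python3 - <<'E'
from h import *
cv2.imwrite("pics/full9.png",grab_frame("top"))
E
```

```text
t 8.6 tcp [ 0.5099 -0.1138  0.2028] gate xyz [np.float64(-0.08160231491175704), np.float64(-0.03441317444411279), np.float64(0.12779672812740367)] F box [np.float64(-0.5572216085619481), np.float64(-0.5472917834258483), np.float64(0.12470365606108191)] gap 0.0042523971393402926
top [370.5911 204.4351] (361, 195, 20, 20)
scene [194.8631 245.0058] (184, 233, 23, 25)
knob gate 0.03376472555287028 -0.03129744711645312 0.05662848284075751 err 0.00010518777898668926
scene-only knob at z .138: 0.04049807969991779 -0.035500475657639696
```

View pics/s9.png

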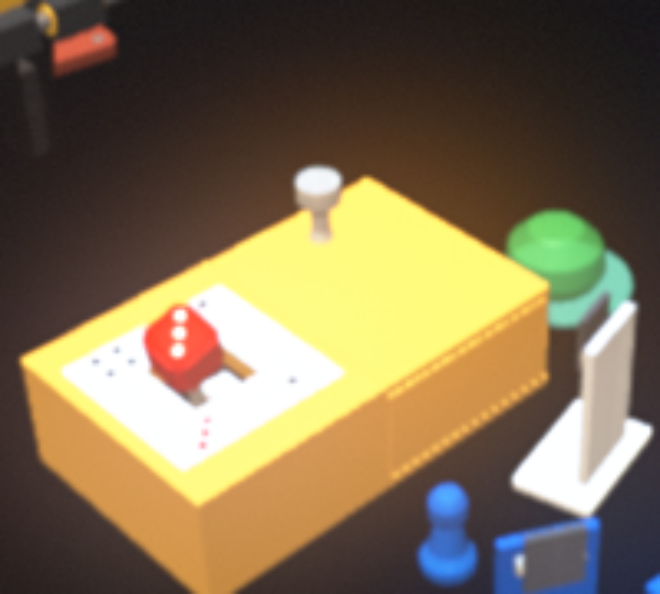

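View pics/full9.png

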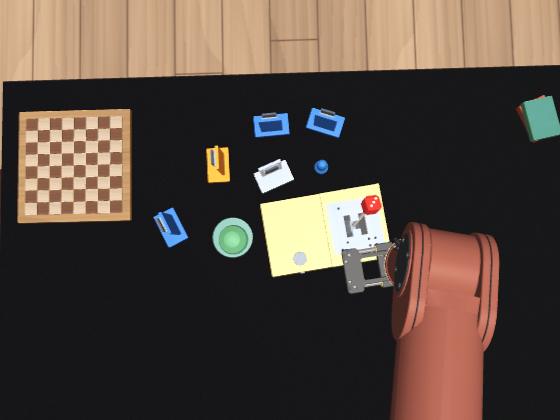

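The knob measures gate (0.034, -0.031), which is fore ≈ 0.27 and across ≈ 0.26. The lid, paperweight, stand and blue pawn have not moved. The red pawn at (414,247) is hidden under the arm in the top view, but the gripper body stayed at least 0.18 m up, well above it. I'll hand in.

```bash
python3 - <<'E'
from h import *
s=grab_frame("scene");print(red(s,(105,260,145,315)), red(cv2.imread("pics/scene0.png"),(105,260,145,315)))
finish_job()
E
```

```text
(array([124.689 , 288.5408]), (116, 272, 20, 32)) (array([124.7297, 288.4829]), (116, 272, 20, 32))
the job is handed in; nothing more can be done
```

I locked the dice box and handed the job in; `finish_job` gave no verdict. The lever started in the middle of the left leg. With the shut fingertips as a single poker, I pushed it across the cross channel to the right stop. I then went around behind the knob and pushed it forward into slot 3, stopping when the force rose to about 6 N at the end stop. After that I withdrew clear of the box.

Last checks, about 9 s into the 64 s allowed:
- **Lever:** the two views agree to about 0.1 mm, with the knob at gate (0.034, -0.031), which is fore ≈ 0.27 and across ≈ 0.26 rad. The 131 mm knob height fits that tilt.
- **Lid and surroundings:** the lid is shut, and the paperweight, aluminium clip stand and blue pawn look unmoved in the pictures.
- **Red pawn:** hidden under the arm in the final top view, but in the scene view its pixels match the start to 0.1 px.
- **Disagreements:** while the arm partly hid the knob from the top camera during the forward push, the two-view positions were 10 to 13 mm apart. I used the scene view and the force then. Nothing disagreed in the final check.

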